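# Sort stripped computer parts into their trays

## Robot

A 6-joint arm with a two-finger parallel gripper is mounted at the origin on the work surface. World frame = base frame: x ahead of the robot, y to its left, z up, the work surface at z = 0. Lengths are in m, angles in rad, forces in N, time in s.
With the tool pointing down it reaches from about 0.425 to 0.95 m from the base axis. Payload 3.5 kg.
Tool frame: the origin (TCP) lies at the very end of the fingers, on their centre line; the grasp point (between the pads) lies 19 mm behind it; z points along the fingers, y is the direction in which the jaws open and shut (so a half turn about z gives the same grasp; the last joint's range is limited). The gripper opens to 85 mm and grips with 20 to 120 N. Pads are 22 mm wide; open, the fingers measure 114 mm over their backs; the gripper's body (76 mm by 85 mm) begins 54 mm behind the grasp point. The pads swing forward as they close: fully open they stand 13 mm farther back than shut.
Start: joints at [-1.412, 0.286, 1.577, -0, 1.279, -0.15], TCP at [0.205, -0.643, 0.231] pointing down, gripper open.
Joint ranges: [-2.77, 2.77], [-0.9, 2.22], [0.21, 2.48], [-1.53, 4.67], [0.24, 2.81], [-2.84, 2.84]. Speed limits (rad/s): [2.79, 2.79, 3.14, 3.14, 3.14, 3.14].

## Interface

Orientations are given as a unit quaternion [x, y, z, w].
In Python, from plant import get_state, vision, ctrl, cut_out gives the robot as it stands.
- The arm moves only by the tool jog_arm, never from a script. Its argument "commands" is text: rows parted by semicolons, each of 6 numbers parted by spaces: the shift along the world's x, y, z in m, then the turn, a rotation vector about the world's x, y, z in rad. A call has 1 to 20 rows; each row is the pose to reach, as a shift and turn from the pose commanded when the call began; what a row does not reach only later rows make up. A row lasts 1/8 s, in which the tool goes at most 62.5 mm and 10.7 degrees, less where a joint would pass 70% of its speed; a pose out of reach is approached as far as the arm can. A call with a gripper value outside its range is refused whole. "gripper" is the opening in per cent of the stroke, from 0 (shut) to 100 (fully open), set as the call begins (left out, the last holds). The fingers move at their own pace and stop on an object; "grip_force" is the grip in N (left out, the last holds). Time passes only in rows, so rows that repeat a pose let the fingers close. It gives the time, the measured TCP pose, the force and the opening at its end, in the units of the state.
- get_state(): the state, without advancing time (a new reading comes with each control period).
- vision.read_camera(name): name is "side" or "top" or "wrist"; returns a dict with "frame" (420x560x3 uint8, red, green, blue), "z_map" (420x560 float32, m along the optical axis (not along the pixel's ray), 0 where there is no reading), "fx", "fy", "cx", "cy" (pixels), "R" (3x3) and "t" (3): a world point X has camera coordinates R X + t. Camera axes: x right, y down, z forward; pixel columns grow to the right and rows downward; lengths in m; the calibration is good to about 2 mm. A picture is of the moment at which its call begins.
- ctrl.sign_off(): hands the job in, once; it reports no verdict.
Trained networks look in the newest picture that a camera, given by its name, has taken for a name from the list of things; names that differ only in an ending like _2 or _b are one class to them, and where a whole thing is asked for, a point or a joint stands for the part that bears it (a point fixed in the world has none). Each returns a list of dicts, best first, with "conf" (0 to 1); they miss things now and then, are a little off and sometimes report something else, mostly with a low value. They report only what shows in the picture. A call takes as long as a camera call. They do not tell look-alikes from the thing itself.
- cut_out(camera, query): "pixels" (420x560 bool, what is visible of it) and "box" ([centre column, centre row, width, height] in pixels, round what is visible of it).
The state is a dict: "time": time; "qpos": joint angles; "dq": joint speeds; "joint_efforts": joint torques, N m; "eef_pos": TCP position; "tcp_rot": TCP orientation; "contact_force": force on the tool from outside, world axes, zero at the start; "wrist_torque": the same for the moment, N m; "opening": opening from 0.0 (shut) to 1.0 (fully open).
Only numpy, scipy, OpenCV 4.12 (cv2) and the standard library are available. Lean on these libraries where they do the work, as an engineer would, in place of code of your own. Each camera call takes 0.05 s, during which the arm holds its last target.

## Task

Sort the five loose parts standing on the recycling bench (two aluminium heatsinks, two capacitors and one transformer) into the three purple trays, like with like: each tray already has one sample part of its kind in it. Stand every part upright on the tray's own floor, as it stands on the bench now, none of them stacked, tipped over or perched on the rim. Leave the steel bowl of screws where it stands and do not tip it.

Things in the scene. Friction and masses are not known exactly. Their poses are not given: they have to be found in the camera images.
- heatsink_a: Loose square aluminium heatsink, with eight straight plate fins running along its x, 44 x 44 mm and 40 mm high, about 0.08 kg, standing on its solid 8 mm base with the fins up. Origin: centre of its underside; x and y are parallel to its sides, z up. Can be gripped across either pair of sides at any height.
- heatsink_b: Loose square aluminium heatsink, with a 5 x 5 grid of square pin fins, 44 x 44 mm and 40 mm high, about 0.08 kg, standing on its solid 8 mm base with the fins up. Origin: centre of its underside; x and y are parallel to its sides, z up. Can be gripped across either pair of sides at any height.
- capacitor_a: Loose electrolytic capacitor: dark upright cylinder 35 mm in diameter and 50 mm high with a bare aluminium top and a pale stripe down the side, leads cut off flush, about 0.07 kg, standing on its base. Origin: centre of its underside; z up.
- capacitor_b: Loose electrolytic capacitor: dark upright cylinder 35 mm in diameter and 50 mm high with a bare aluminium top and a pale stripe down the side, leads cut off flush, about 0.07 kg, standing on its base. Origin: centre of its underside; z up.
- transformer: Loose ferrite transformer, 34 mm along x, 42 mm along y, 40 mm high, 0.13 kg, standing on its black 6 mm foot: yellow-brown taped winding (34 mm along x, 26 mm along y, top 34 mm up) in a dark frame-shaped core 14 mm thick along x that passes over the top. Grip it across the winding, along x, 6 to 34 mm up. Origin: centre of its underside; z up.
- tray_heatsinks: The heatsink tray: shallow open purple plastic tray fixed to the bench (all three trays alike), outside 96 mm along x, 165 mm along y (roughly across the robot's front), rim 15 mm high, walls and floor 3 mm thick. Origin: centre of its underside; z up. One plate-fin heatsink (44 x 44 mm, 40 mm high) is fixed upright in it as a sample, centred 54 mm from the origin towards +y; the rest is empty and is for the loose heatsinks.
- tray_capacitors: The capacitor tray: shallow open purple plastic tray fixed to the bench (all three trays alike), outside 96 mm along x, 165 mm along y (roughly across the robot's front), rim 15 mm high, walls and floor 3 mm thick. Origin: centre of its underside; z up. One capacitor (35 mm diameter, 50 mm high) is fixed upright in it as a sample, centred 56 mm from the origin towards -y; the rest is empty and is for the loose capacitors.
- tray_transformers: The transformer tray: shallow open purple plastic tray fixed to the bench (all three trays alike), outside 96 mm along x, 165 mm along y (roughly across the robot's front), rim 15 mm high, walls and floor 3 mm thick. Origin: centre of its underside; z up. One transformer (34 mm in x, 42 mm in y, 40 mm high) is fixed upright in it as a sample, centred 54 mm from the origin towards +y; the rest is empty and is for the loose transformer.
- screw_bowl: Loose round steel bowl with a few screws in it, 84 mm across the rim, 44 mm across the foot, 30 mm high; it stands among the parts and is to be left alone. Origin: centre of its underside; z up.
Not all that is in view belongs to the job. Leave any turquoise look-alike of the heatsink_a alone.

How it is judged:
At the end, for the whole second after the job is handed in: Both heatsinks stand in the heatsink tray, both capacitors in the capacitor tray and the transformer in the transformer tray: each on the tray's floor (underside within 5 mm of it), its centre inside the walls, upright within 0.15 rad, released and at rest (under 10 mm/s) (x of heatsink_a in the frame of tray_heatsinks between -0.04 and 0.04 m and y of heatsink_a in the frame of tray_heatsinks between -0.076 and 0.076 m and z of heatsink_a in the frame of tray_heatsinks between -0.005 and 0.008 m and angle between each of heatsink_a, heatsink_b, capacitor_a, capacitor_b, transformer's own z axis and vertical below 0.15 rad and linear speed of each of heatsink_a, heatsink_b, capacitor_a, capacitor_b, transformer below 0.01 m/s and x of heatsink_b in the frame of tray_heatsinks between -0.04 and 0.04 m and y of heatsink_b in the frame of tray_heatsinks between -0.076 and 0.076 m and z of heatsink_b in the frame of tray_heatsinks between -0.005 and 0.008 m and x of capacitor_a in the frame of tray_capacitors between -0.04 and 0.04 m and y of capacitor_a in the frame of tray_capacitors between -0.076 and 0.076 m and z of capacitor_a in the frame of tray_capacitors between -0.005 and 0.008 m and x of capacitor_b in the frame of tray_capacitors between -0.04 and 0.04 m and y of capacitor_b in the frame of tray_capacitors between -0.076 and 0.076 m and z of capacitor_b in the frame of tray_capacitors between -0.005 and 0.008 m and x of transformer in the frame of tray_transformers between -0.04 and 0.04 m and y of transformer in the frame of tray_transformers between -0.076 and 0.076 m and z of transformer in the frame of tray_transformers between -0.005 and 0.008 m); the robot touches nothing.
It fails at once if the bowl of screws is pushed more than 30 mm or tipped more than 0.3 rad (distance of screw_bowl from where it was at the start of the episode above 0.03 m or angle between screw_bowl's own z axis and vertical above 0.3 rad).
It also fails if it takes over 128 s, if anything falls off the work surface, if the arm or the gripper's body presses on something with over 40 N, if the wrist force passes 120 N, or if a joint passes its speed limit or range.

## Working session

There is one attempt and no reset: what is moved stays moved. The work goes in short steps, Python scripts to look and compute and a tool call to move; the robot and the scene stay as the last step left them, time stands still between calls to the robot, and variables do not carry over. Pictures are saved under pics/ and viewed, and the job is handed in when it is done.

Besides the shell and the picture viewer there is one more tool, called as name(argument=value, ...), one argument or row to a line, values as JSON. jog_arm: Moves the arm, as the interface text tells. Its arguments: {"type":"object","properties":{"commands":{"type":"string"},"gripper":{"type":"number"},"grip_force":{"type":"number"}},"required":["commands"]}

```bash
ls; mkdir -p pics; cat > h.py <<'E'
import numpy as np, cv2
from plant import get_state, vision, ctrl, cut_out
def snap(n,f=None):
    c=vision.read_camera(n)
    if f: cv2.imwrite('pics/'+f, c['frame'][:,:,::-1])
    return c
def cloud(c,m=None):
    z=c['z_map']; v,u=np.nonzero((z>0)&(m if m is not None else True))
    zz=z[v,u]; P=np.stack([(u-c['cx'])/c['fx']*zz,(v-c['cy'])/c['fy']*zz,zz],1)
    return (P-c['t'])@c['R'], u, v
E
python3 - <<'E'
from h import *
s=get_state(); print(s['time'],s['eef_pos'],s['tcp_rot'],s['opening'])
for n in ('top','side'):
    c=snap(n,n+'0.png'); print(n,c['fx'],-c['R'].T@c['t'])
E
```

```text
pics
0.0 [ 0.20505772 -0.64240857  0.22993974] [ 9.88102364e-01  1.53793137e-01 -8.29000692e-06 -1.17888624e-03] 1.0029066965110833
top 526.47243786522 [ 0.3769036  -0.06737834  1.39660554]
side 425.8148928345136 [0.40967095 0.69097827 0.77498514]
```

View pics/top0.png

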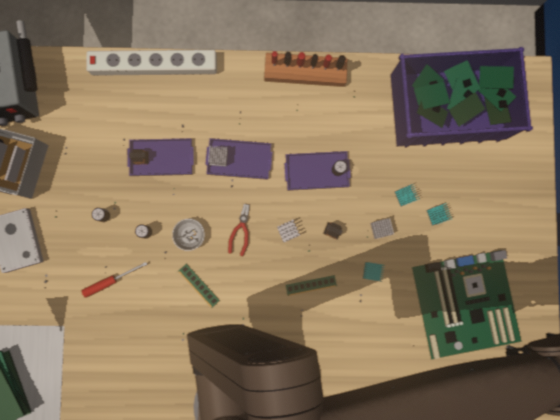

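View pics/side0.png

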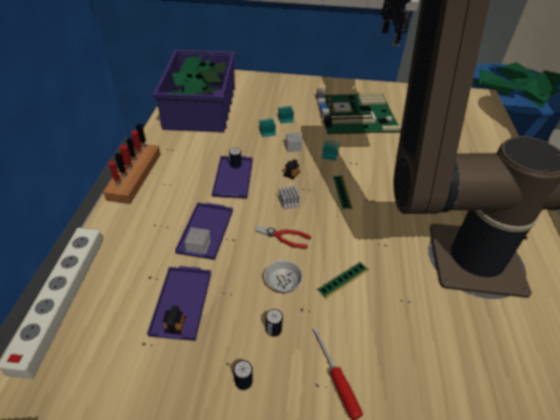

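```bash
cat > meas.py <<'E'
from h import *
c=snap('top','t1.png')
for q in ['heatsink_a','heatsink_b','capacitor_a','transformer','tray_heatsinks','tray_capacitors','tray_transformers','screw_bowl']:
    for d in cut_out('top',q):
        if d['conf']<.2: continue
        P,u,v=cloud(c,d['pixels'])
        z=P[:,2]
        if 'tray' in q: k=z<.03
        else: k=z>np.percentile(z,90)-.012
        P2=P[k][:,:2].astype(np.float32)
        (ctr,wh,a)=cv2.minAreaRect(P2)
        col=c['frame'][d['pixels']].mean(0).astype(int)
        print(q,round(d['conf'],2),'px',np.round(d['box']),'ctr',np.round(ctr,4),'wh',np.round(wh,3),'ang',round(a,1),'ztop',round(float(np.percentile(z,95)),3),'mean',np.round(P2.mean(0),4),col)
f=c['frame'][120:290,80:460]; cv2.imwrite('pics/tz.png',cv2.resize(f,None,fx=2.1,fy=2.1,interpolation=cv2.INTER_CUBIC)[:,:,::-1])
E
python3 meas.py
```

```text
heatsink_a 0.91 px [381. 230.  21.  20.] ctr [ 0.4651 -0.3717] wh [0.043 0.046] ang 16.3 ztop 0.044 mean [ 0.4649 -0.3715] [133 121 111]
heatsink_a 0.83 px [404. 194.  21.  20.] ctr [ 0.5532 -0.4337] wh [0.043 0.036] ang 25.4 ztop 0.044 mean [ 0.5532 -0.4328] [ 83 130 117]
heatsink_a 0.82 px [371. 268.  20.  22.] ctr [ 0.3526 -0.3491] wh [0.043 0.044] ang 80.4 ztop 0.043 mean [ 0.354  -0.3478] [70 91 79]
heatsink_a 0.56 px [437. 215.  23.  21.] ctr [ 0.5038 -0.52  ] wh [0.044 0.039] ang 21.3 ztop 0.043 mean [ 0.5025 -0.5191] [ 82 124 111]
heatsink_a 0.42 px [317. 169.  65.  39.] ctr [ 0.6187 -0.2023] wh [0.097 0.175] ang 4.1 ztop 0.052 mean [ 0.6197 -0.2117] [ 99  81 104]
heatsink_b 0.91 px [381. 230.  21.  20.] ctr [ 0.4651 -0.3717] wh [0.043 0.046] ang 16.3 ztop 0.044 mean [ 0.4649 -0.3715] [133 121 111]
heatsink_b 0.83 px [404. 194.  21.  20.] ctr [ 0.5532 -0.4337] wh [0.043 0.036] ang 25.4 ztop 0.044 mean [ 0.5532 -0.4328] [ 83 130 117]
heatsink_b 0.82 px [371. 268.  20.  22.] ctr [ 0.3526 -0.3491] wh [0.043 0.044] ang 80.4 ztop 0.043 mean [ 0.354  -0.3478] [70 91 79]
heatsink_b 
[... 644 characters left out ...]
-0.2432] [84 68 54]
tray_heatsinks 0.66 px [239. 158.  70.  38.] ctr [0.6469 0.007 ] wh [0.175 0.098] ang 86.3 ztop 0.04 mean [0.6468 0.0026] [102  84 104]
tray_heatsinks 0.39 px [332. 235.  21.  15.] ctr [ 0.4577 -0.2442] wh [0.043 0.032] ang 66.6 ztop 0.045 mean [ 0.4539 -0.239 ] [82 67 53]
tray_capacitors 0.68 px [318. 171.  66.  40.] ctr [ 0.6187 -0.2032] wh [0.097 0.177] ang 4.1 ztop 0.052 mean [ 0.6187 -0.1981] [100  81 104]
tray_transformers 0.92 px [158. 158.  67.  40.] ctr [0.6483 0.2145] wh [0.099 0.173] ang 2.7 ztop 0.04 mean [0.6485 0.2104] [95 76 97]
screw_bowl 0.96 px [188. 235.  29.  34.] ctr [0.4428 0.1321] wh [0.08 0.08] ang 59.6 ztop 0.032 mean [0.4435 0.1359] [141 130 119]
```

View pics/tz.png

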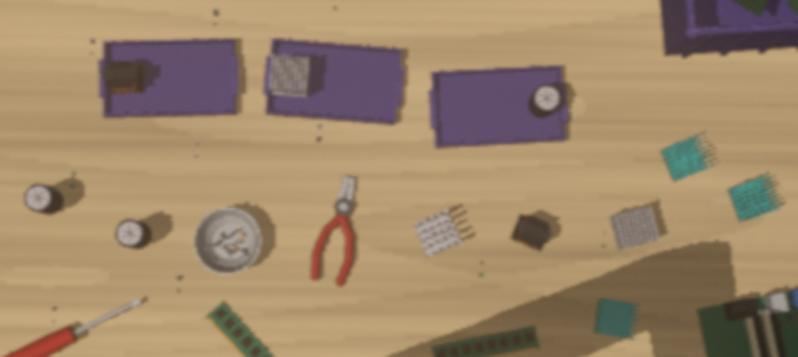

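jog_arm(
  commands="0.26 0.27 0 0 0 1.546;0.26 0.27 0 0 0 1.546;0.26 0.27 0 0 0 1.546;0.26 0.27 0 0 0 1.546;0.26 0.27 0 0 0 1.546;0.26 0.27 0 0 0 1.546;0.26 0.27 0 0 0 1.546;0.26 0.27 0 0 0 1.546;0.26 0.27 0 0 0 1.546;0.26 0.27 0 0 0 1.546;0.26 0.27 0 0 0 1.546",
  gripper=80,
)

```text
time: 1.92
eef_pos: [0.4651, -0.3731, 0.2314]
tcp_rot: [0.6, 0.8, -0.0, 0.0]
contact_force: [0.9, -0.1, -0.3]
opening: 0.801
```

```bash
python3 - <<'E'
from h import *
s=get_state(); print(s['time'],s['qpos'],s['eef_pos'],s['tcp_rot'],s['opening'],s['contact_force'])
c=snap('wrist','w1.png'); print(c['fx'],-c['R'].T@c['t'],c['R'])
E
```

```text
1.925 [-8.46098121e-01  1.14741220e-01  1.77612768e+00  1.87093131e-05
  1.25056345e+00 -1.12924496e+00] [ 0.46514007 -0.37312138  0.23140446] [ 6.00261228e-01  7.99804009e-01 -7.40407668e-06  8.03021291e-05] 0.8005175758240946 [ 0.87547926 -0.07765981 -0.32796586]
318.91918643132885 [ 0.44271663 -0.2987524   0.37362304] [[ 0.95998484  0.2800495  -0.00117611]
 [ 0.26705299 -0.91415316  0.30497   ]
 [ 0.08433155 -0.29308066 -0.95236123]]
```

View pics/w1.png

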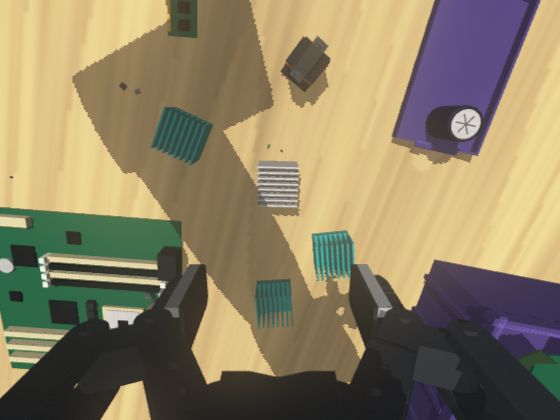

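```bash
cat > wm.py <<'E'
import sys
from h import *
def meas(q,pix=None,h=.04,tag=None):
    c=snap('wrist',tag)
    out=[]
    for d in cut_out('wrist',q):
        if d['conf']<.2: continue
        P,u,v=cloud(c,d['pixels']); z=P[:,2]
        top=np.percentile(z,95); k=z>top-.01
        if 'tray' in q: k=z<.03
        P2=P[k][:,:2].astype(np.float32); ctr,wh,a=cv2.minAreaRect(P2)
        print(q,round(d['conf'],2),'px',np.round(d['box']),'ctr',np.round(ctr,4),'wh',np.round(wh,4),'ang',round(a,1),'top',round(float(top),4),'mean',np.round(P2.mean(0),4),c['frame'][d['pixels']].mean(0).astype(int))
    return c
if __name__=='__main__':
    s=get_state(); print('t',s['time'],np.round(s['eef_pos'],4),np.round(s['tcp_rot'],4))
    for q in sys.argv[2:]: meas(q,tag=sys.argv[1])
E
python3 wm.py w2.png heatsink_a transformer tray_capacitors
```

```text
t 1.975 [ 0.4651 -0.3731  0.2314] [ 0.6002  0.7998 -0.      0.    ]
heatsink_a 0.97 px [181. 137.  61.  55.] ctr [ 0.3505 -0.353 ] wh [0.0444 0.0442] ang 81.2 top 0.0404 mean [ 0.3497 -0.3517] [54 85 77]
heatsink_a 0.9 px [331. 254.  39.  48.] ctr [ 0.5517 -0.4407] wh [0.0441 0.0432] ang 21.7 top 0.04 mean [ 0.551  -0.4385] [ 79 131 117]
heatsink_a 0.86 px [276. 184.  42.  46.] ctr [ 0.4631 -0.3747] wh [0.0435 0.0443] ang 14.7 top 0.0401 mean [ 0.4632 -0.375 ] [152 146 137]
heatsink_a 0.86 px [272. 301.  34.  46.] ctr [ 0.5018 -0.5249] wh [0.0418 0.0441] ang 16.3 top 0.0398 mean [ 0.4974 -0.5216] [65 96 84]
transformer 0.92 px [304.  66.  49.  55.] ctr [ 0.4565 -0.2472] wh [0.0419 0.0345] ang 68.1 top 0.0405 mean [ 0.4564 -0.2473] [92 82 68]
tray_capacitors 0.9 px [468.  77. 144. 155.] ctr [ 0.6216 -0.2112] wh [0.1094 0.1638] ang 4.7 top 0.0521 mean [ 0.6177 -0.2044] [ 96  82 122]
```

jog_arm(
  commands="-0.002 -0.0015 -0.06 0 0 -0.028;-0.002 -0.0015 -0.12 0 0 -0.028;-0.002 -0.0015 -0.17 0 0 -0.028;-0.002 -0.0015 -0.205 0 0 -0.028;-0.002 -0.0015 -0.221 0 0 -0.028;-0.002 -0.0015 -0.221 0 0 -0.028;-0.002 -0.0015 -0.221 0 0 -0.028",
)

```text
time: 3.15
eef_pos: [0.4643, -0.3758, 0.0123]
tcp_rot: [0.611, 0.792, -0.0, 0.002]
contact_force: [-0.3, 0.4, -0.1]
opening: 0.801
```

jog_arm(
  commands="0 0 0 0 0 0;0 0 0 0 0 0;0 0 0 0 0 0;0 0 0 0 0 0;0 0 0 0 0 0",
  gripper=10,
  grip_force=35,
)

```text
time: 3.78
eef_pos: [0.4642, -0.3756, 0.0122]
tcp_rot: [0.611, 0.792, -0.0, 0.002]
contact_force: [0.6, 0.7, 7.0]
opening: 0.509
```

jog_arm(
  commands="0 0 0.05 0 0 0;0 0 0.1 0 0 0;0.03 0.05 0.15 0 0 -0.1;0.06 0.1 0.19 0 0 -0.25;0.09 0.15 0.2 0 0 -0.32;0.12 0.2 0.2 0 0 -0.32;0.14 0.25 0.2 0 0 -0.32;0.156 0.286 0.2 0 0 -0.32;0.156 0.286 0.2 0 0 -0.32;0.156 0.286 0.2 0 0 -0.32;0.156 0.286 0.2 0 0 -0.32",
)

```text
time: 5.15
eef_pos: [0.6186, -0.0898, 0.21]
tcp_rot: [0.73, 0.684, -0.0, -0.0]
contact_force: [0.4, -0.4, -1.2]
opening: 0.51
```

```bash
python3 wm.py w3.png tray_heatsinks heatsink_a transformer
```

```text
t 5.15 [ 0.6186 -0.0898  0.21  ] [ 7.299e-01  6.835e-01 -3.000e-04 -2.000e-04]
tray_heatsinks 0.8 px [300.  91. 101. 178.] ctr [ 6.452e-01 -4.000e-04] wh [0.172  0.1025] ang 86.2 top 0.0413 mean [6.447e-01 2.000e-04] [ 92  81 108]
heatsink_a 0.96 px [132. 231.  74.  56.] ctr [ 0.4531 -0.1287] wh [0.0461 0.044 ] ang 24.4 top 0.0403 mean [ 0.4545 -0.1279] [123 116 106]
heatsink_a 0.6 px [278. 284. 110. 123.] ctr [ 0.618  -0.0893] wh [0.0455 0.0441] ang 86.3 top 0.238 mean [ 0.6181 -0.0872] [117 113 110]
transformer 0.6 px [160. 305.  38.  25.] ctr [ 0.4662 -0.2295] wh [0.0072 0.0174] ang 41.9 top 0.0353 mean [ 0.4662 -0.2287] [58 48 36]
```

View pics/w3.png

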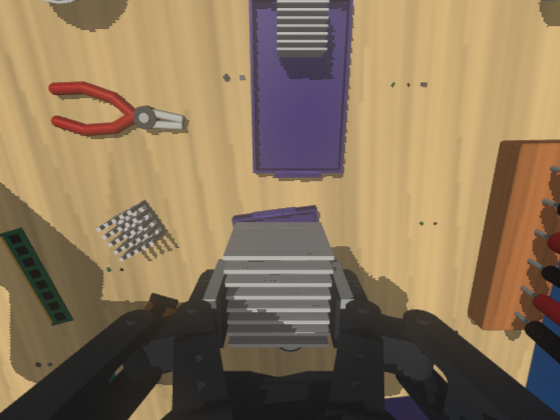

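```bash
cat > tray.py <<'E'
import sys
from h import *
q,cam,x0,y0,ang=sys.argv[1],sys.argv[2],*map(float,sys.argv[3:6])
c=snap(cam); d=cut_out(cam,q)[0]
m=cv2.dilate(d['pixels'].astype(np.uint8),np.ones((7,7)))>0
P,u,v=cloud(c,m); f=c['frame'][v,u].astype(int)
pur=(f[:,2]>f[:,1]+12)
P=P[pur&(P[:,2]<.03)&(P[:,2]>-.01)]
for it in range(2):
    for a in ([ang] if it else np.arange(ang-4,ang+4.1,.5)):
        pass
def ext(a):
    r=np.radians(a); ex=np.array([np.cos(r),np.sin(r)]); ey=np.array([-np.sin(r),np.cos(r)])
    D=P[:,:2]-[x0,y0]; return D@ex, D@ey
best=min(np.arange(ang-5,ang+5.1,.25),key=lambda a:np.subtract(*np.percentile(ext(a)[0],[99.5,.5])))
X,Y=ext(best)
px=np.percentile(X,[.5,99.5]); py=np.percentile(Y,[.3,99.7])
print('ang',best,'x',px,'y',py,'width',px[1]-px[0],'len',py[1]-py[0], 'centre off x',px.mean(),'y from min',py[0]+.0825,'y from max',py[1]-.0825)
lo=P[P[:,2]<.006]; 
E
python3 tray.py tray_heatsinks wrist 0.645 0 -3.7; python3 tray.py tray_heatsinks top 0.645 0 -3.7
```

```text
ang -3.9499999999999993 x [-0.04763204  0.04708889] y [-0.08215257  0.08315124] width 0.09472092853309921 len 0.1653038109247635 centre off x -0.000271578856893568 y from min 0.0003474282417413599 y from max 0.0006512391665048634
ang -2.9499999999999993 x [-0.04441115  0.04917193] y [-0.04621434  0.09146512] width 0.09358308023247316 len 0.1376794547757494 centre off x 0.00238038979155622 y from min 0.03628566202378026 y from max 0.008965116799529646
```

jog_arm(
  commands="0.023 0.0415 0 0 0 0;0.023 0.0415 -0.05 0 0 0;0.023 0.0415 -0.1 0 0 0;0.023 0.0415 -0.15 0 0 0;0.023 0.0415 -0.18 0 0 0;0.023 0.0415 -0.19 0 0 0;0.023 0.0415 -0.194 0 0 0;0.023 0.0415 -0.194 0 0 0;0.023 0.0415 -0.194 0 0 0",
)

```text
time: 6.78
eef_pos: [0.6434, -0.0473, 0.0182]
tcp_rot: [0.729, 0.684, 0.001, 0.001]
contact_force: [-0.7, -0.3, -1.1]
opening: 0.504
```

jog_arm(
  commands="0 0 0 0 0 0;0 0 0 0 0 0;0 0 0 0 0 0;0 0 0.02 0 0 0;0 0 0.08 0 0 0;0 0 0.14 0 0 0;0 0 0.2 0 0 0;-0.06 -0.03 0.2 0 0 0.2;-0.11 -0.06 0.2 0 0 0.35;-0.16 -0.12 0.2 0 0 0.49;-0.187 -0.14 0.2 0 0 0.49;-0.187 -0.14 0.2 0 0 0.49;-0.187 -0.14 0.2 0 0 0.49",
  gripper=70,
)

```text
time: 8.4
eef_pos: [0.4556, -0.1871, 0.2175]
tcp_rot: [0.542, 0.84, 0.0, 0.001]
contact_force: [-0.2, 0.3, 0.0]
opening: 0.702
```

```bash
python3 wm.py w4.png heatsink_a
```

```text
t 8.4 [ 0.4556 -0.1871  0.2175] [5.419e-01 8.405e-01 2.000e-04 1.000e-03]
heatsink_a 0.86 px [267. 367.  28.  15.] ctr [ 0.5044 -0.3038] wh [0.0428 0.2713] ang 18.4 top 0.0258 mean [ 0.5407 -0.4082] [43 81 74]
heatsink_a 0.82 px [143. 271.  59.  50.] ctr [ 0.3506 -0.3514] wh [0.0442 0.0441] ang 81.1 top 0.0401 mean [ 0.3485 -0.3465] [61 88 78]
heatsink_a 0.78 px [301. 135.  46.  48.] ctr [ 0.4528 -0.1287] wh [0.0428 0.042 ] ang 24.5 top 0.0401 mean [ 0.4534 -0.1286] [174 167 158]
heatsink_a 0.56 px [503. 136.  81.  62.] ctr [ 0.6413 -0.0465] wh [0.0445 0.045 ] ang 86.1 top 0.0428 mean [ 0.6392 -0.0448] [120 116 113]
```

View pics/w4.png

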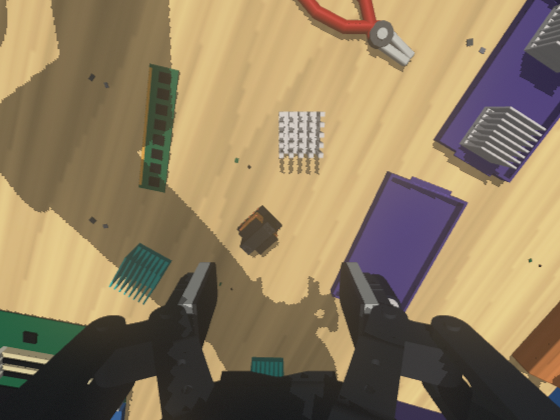

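jog_arm(
  commands="-0.003 0.0585 0 0 0 0;-0.003 0.0585 -0.06 0 0 0;-0.003 0.0585 -0.12 0 0 0;-0.003 0.0585 -0.17 0 0 0;-0.003 0.0585 -0.195 0 0 0;-0.003 0.0585 -0.206 0 0 0;-0.003 0.0585 -0.206 0 0 0;-0.003 0.0585 -0.206 0 0 0",
)

```text
time: 9.5
eef_pos: [0.4535, -0.129, 0.0117]
tcp_rot: [0.541, 0.841, 0.0, 0.001]
contact_force: [-0.4, 0.1, 0.5]
opening: 0.703
```

jog_arm(
  commands="0 0 0 0 0 0;0 0 0 0 0 0;0 0 0 0 0 0;0 0 0 0 0 0",
  gripper=10,
)

```text
time: 10.0
eef_pos: [0.4536, -0.1292, 0.0119]
tcp_rot: [0.542, 0.841, 0.0, 0.002]
contact_force: [-0.2, 0.4, 7.2]
opening: 0.509
```

jog_arm(
  commands="0 0 0.05 0 0 0;0 0 0.1 0 0 0;0.04 0.03 0.12 0 0 -0.15;0.08 0.06 0.12 0 0 -0.3;0.12 0.09 0.12 0 0 -0.45;0.16 0.12 0.12 0 0 -0.494;0.191 0.133 0.12 0 0 -0.494;0.191 0.133 0.12 0 0 -0.494;0.191 0.133 0.12 0 0 -0.494;0.191 0.133 0.12 0 0 -0.494",
)

```text
time: 11.25
eef_pos: [0.642, 0.0039, 0.13]
tcp_rot: [0.731, 0.682, -0.0, -0.0]
contact_force: [0.6, -0.4, -0.9]
opening: 0.509
```

```bash
python3 wm.py w5.png heatsink_a
```

```text
t 11.25 [0.642  0.0039 0.13  ] [ 7.310e-01  6.823e-01 -4.000e-04 -4.000e-04]
heatsink_a 0.75 px [279. 286. 114. 125.] ctr [0.6412 0.0036] wh [0.0453 0.044 ] ang 86.1 top 0.158 mean [0.6413 0.006 ] [114 110 107]
```

View pics/w5.png

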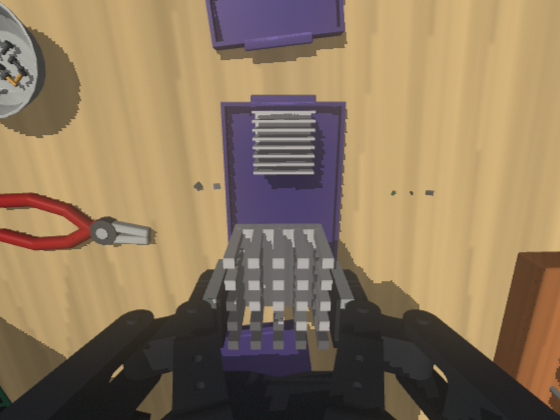

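jog_arm(
  commands="0.003 0 -0.04 0 0 0;0.003 0 -0.07 0 0 0;0.003 0 -0.09 0 0 0;0.003 0 -0.105 0 0 0;0.003 0 -0.112 0 0 0;0.003 0 -0.113 0 0 0;0.003 0 -0.113 0 0 0",
)

```text
time: 12.22
eef_pos: [0.6469, 0.0044, 0.0183]
tcp_rot: [0.731, 0.683, 0.001, 0.001]
contact_force: [0.3, 0.6, -0.5]
opening: 0.513
```

jog_arm(
  commands="0 0 0 0 0 0;0 0 0 0 0 0;0 0 0 0 0 0;0 0 0.02 0 0 0;0 0 0.08 0 0 0;0 0 0.14 0 0 0;0 0 0.2 0 0 0;-0.05 -0.06 0.2 0 0 -0.2;-0.1 -0.12 0.2 0 0 -0.35;-0.15 -0.18 0.2 0 0 -0.35;-0.187 -0.24 0.2 0 0 -0.35;-0.187 -0.29 0.2 0 0 -0.35;-0.187 -0.3 0.2 0 0 -0.35;-0.187 -0.3 0.2 0 0 -0.35;-0.187 -0.3 0.2 0 0 -0.35",
  gripper=70,
)

```text
time: 14.1
eef_pos: [0.4593, -0.2953, 0.2183]
tcp_rot: [0.839, 0.545, 0.0, 0.0]
contact_force: [-0.4, 0.5, -0.7]
opening: 0.699
```

```bash
python3 wm.py w6.png transformer heatsink_a tray_capacitors; python3 tray.py tray_capacitors wrist 0.618 -0.2044 4.4
```

```text
t 14.1 [ 0.4593 -0.2953  0.2183] [8.385e-01 5.448e-01 3.000e-04 4.000e-04]
transformer 0.68 px [256. 145.  41.  48.] ctr [ 0.4569 -0.2468] wh [0.0418 0.0346] ang 67.8 top 0.0404 mean [ 0.4573 -0.2466] [92 80 63]
heatsink_a 0.62 px [401. 264.  60.  56.] ctr [ 0.5519 -0.4399] wh [0.044  0.0429] ang 22.2 top 0.04 mean [ 0.5503 -0.438 ] [65 98 87]
heatsink_a 0.59 px [213. 264.  51.  45.] ctr [ 0.377  -0.3128] wh [0.1313 0.0579] ang 56.4 top 0.0404 mean [ 0.3611 -0.3451] [56 79 70]
tray_capacitors 0.72 px [391.  68. 147. 136.] ctr [ 0.6209 -0.2167] wh [0.1048 0.1503] ang 4.3 top 0.0526 mean [ 0.614  -0.2207] [ 98  84 122]
ang 4.9 x [-0.04989334  0.04540902] y [-0.08637442  0.05580913] width 0.09530235637787092 len 0.14218354652854118 centre off x -0.002242161556705438 y from min -0.0038744175807469416 y from max -0.026690871052205765
```

View pics/w6.png

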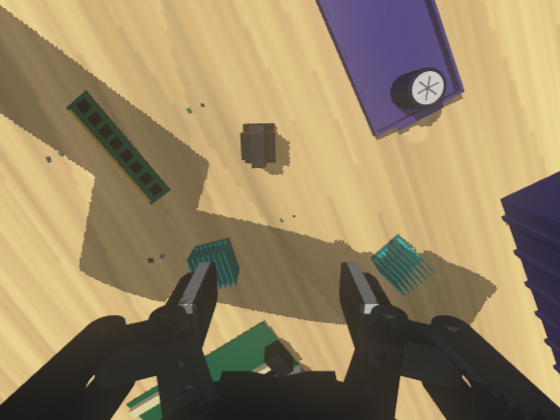

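jog_arm(
  commands="-0.002 0.0485 0 0 0 0.03;-0.002 0.0485 -0.06 0 0 0.03;-0.002 0.0485 -0.12 0 0 0.03;-0.002 0.0485 -0.17 0 0 0.03;-0.002 0.0485 -0.198 0 0 0.03;-0.002 0.0485 -0.209 0 0 0.03;-0.002 0.0485 -0.209 0 0 0.03;-0.002 0.0485 -0.209 0 0 0.03",
)

```text
time: 15.5
eef_pos: [0.4584, -0.2479, 0.01]
tcp_rot: [0.83, 0.558, 0.0, 0.002]
contact_force: [0.5, -0.7, -0.3]
opening: 0.697
```

jog_arm(
  commands="0 0 0 0 0 0;0 0 0 0 0 0;0 0 0 0 0 0;0 0 0 0 0 0;0 0 0 0 0 0",
  gripper=10,
)

```text
time: 16.12
eef_pos: [0.458, -0.2477, 0.0097]
tcp_rot: [0.83, 0.558, 0.0, 0.001]
contact_force: [-1.1, 0.4, 6.3]
opening: 0.393
```

jog_arm(
  commands="0 0 0.05 0 0 0;0 0 0.1 0 0 0;0.03 0.05 0.15 0 0 0.15;0.06 0.1 0.19 0 0 0.3;0.09 0.15 0.2 0 0 0.43;0.12 0.2 0.2 0 0 0.43;0.14 0.25 0.2 0 0 0.43;0.16 0.3 0.2 0 0 0.43;0.172 0.348 0.2 0 0 0.43;0.172 0.348 0.2 0 0 0.43;0.172 0.348 0.2 0 0 0.43;0.172 0.348 0.2 0 0 0.43",
)

```text
time: 17.62
eef_pos: [0.6288, 0.0997, 0.208]
tcp_rot: [0.693, 0.721, -0.0, -0.0]
contact_force: [-0.2, -0.0, -1.6]
opening: 0.392
```

```bash
python3 wm.py w7.png transformer tray_transformers;python3 tray.py tray_transformers wrist 0.646 0.21 2.6
```

```text
t 17.625 [0.6288 0.0997 0.208 ] [ 6.926e-01  7.213e-01 -4.000e-04 -2.000e-04]
transformer 0.66 px [277. 288.  90. 126.] ctr [0.6274 0.1002] wh [0.0349 0.0436] ang 0.5 top 0.2383 mean [0.6278 0.1025] [57 49 43]
transformer 0.27 px [264. 361.  67.  35.] ctr [ 0.6205 -0.1246] wh [0.0318 0.0899] ang 73.9 top 0.0148 mean [ 0.6145 -0.1236] [48 41 62]
tray_transformers 0.81 px [303.  82. 104. 165.] ctr [0.647  0.1993] wh [0.1023 0.1554] ang 2.2 top 0.0363 mean [0.6466 0.2023] [ 89  75 111]
ang 2.35 x [-0.04701465  0.04744754] y [-0.08438787  0.06650993] width 0.09446219562019581 len 0.15089780450689066 centre off x 0.00021644704500878645 y from min -0.0018878734471006187 y from max -0.01599006894020996
```

View pics/w7.png

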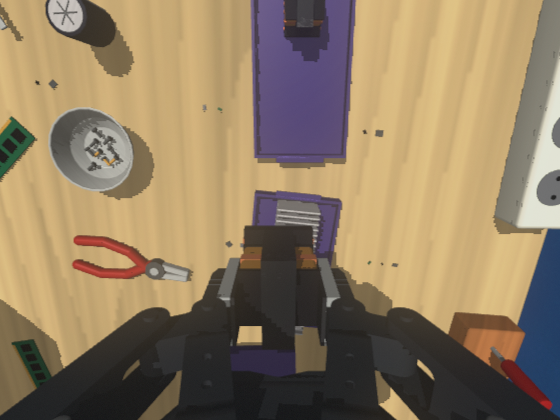

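jog_arm(
  commands="0.018 0.05 0 0 0 0;0.018 0.0865 -0.04 0 0 0;0.018 0.0865 -0.09 0 0 0;0.018 0.0865 -0.14 0 0 0;0.018 0.0865 -0.175 0 0 0;0.018 0.0865 -0.19 0 0 0;0.018 0.0865 -0.195 0 0 0;0.018 0.0865 -0.195 0 0 0;0.018 0.0865 -0.195 0 0 0",
)

```text
time: 19.05
eef_pos: [0.6487, 0.1876, 0.0155]
tcp_rot: [0.692, 0.722, 0.001, 0.001]
contact_force: [0.1, 0.4, -1.0]
opening: 0.39
```

jog_arm(
  commands="0 0 0 0 0 0;0 0 0 0 0 0;0 0 0 0 0 0;0 0 0.02 0 0 0;0 0 0.08 0 0 0;0 0 0.14 0 0 0;0 0 0.2 0 0 0;-0.04 0.01 0.21 0 0 0;-0.08 0.02 0.21 0 0 0;-0.12 0.02 0.21 0 0 0;-0.16 0.04 0.21 0 0 0;-0.16 0.04 0.21 0 0 0;-0.16 0.04 0.21 0 0 0",
  gripper=65,
)

```text
time: 20.68
eef_pos: [0.4879, 0.2275, 0.2248]
tcp_rot: [0.692, 0.722, 0.001, 0.001]
contact_force: [-0.5, -0.3, -0.0]
opening: 0.655
```

```bash
python3 wm.py w8.png transformer capacitor_a screw_bowl
```

```text
t 20.675 [0.4879 0.2275 0.2248] [0.692  0.7219 0.001  0.0009]
transformer 0.79 px [414. 223.  45.  44.] ctr [0.6471 0.1886] wh [0.0358 0.0424] ang 2.8 top 0.043 mean [0.6453 0.1893] [62 52 49]
capacitor_a 0.82 px [242. 166.  35.  41.] ctr [0.4464 0.2467] wh [0.0342 0.0337] ang 89.2 top 0.051 mean [0.4466 0.2475] [139 131 122]
capacitor_a 0.65 px [284.  51.  40.  48.] ctr [0.4875 0.3582] wh [0.0338 0.0338] ang 81.9 top 0.0511 mean [0.4875 0.3579] [146 139 131]
capacitor_a 0.2 px [400. 394.  16.  29.] ctr [ 0.6568 -0.0434] wh [0.0161 0.0515] ang 1.1 top 0.0429 mean [ 0.6568 -0.042 ] [101  97  94]
screw_bowl 0.63 px [235. 265.  69.  66.] ctr [0.4542 0.1565] wh [0.1399 0.0823] ang 60.0 top 0.0295 mean [0.4443 0.1243] [145 142 132]
```

View pics/w8.png

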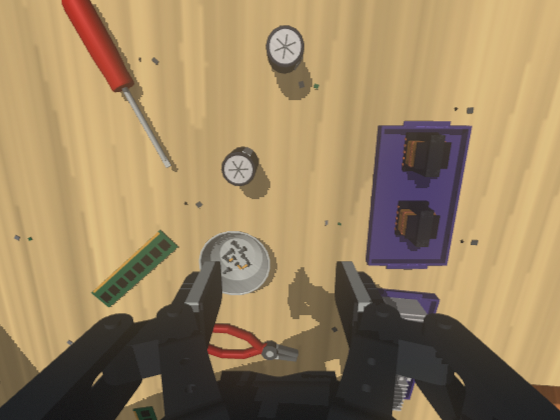

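jog_arm(
  commands="-0.042 0.019 0 0 0 0;-0.042 0.019 -0.05 0 0 0;-0.042 0.019 -0.11 0 0 0;-0.042 0.019 -0.16 0 0 0;-0.042 0.019 -0.195 0 0 0;-0.042 0.019 -0.211 0 0 0;-0.042 0.019 -0.211 0 0 0;-0.042 0.019 -0.211 0 0 0",
)

```text
time: 21.98
eef_pos: [0.4468, 0.2469, 0.014]
tcp_rot: [0.692, 0.722, 0.001, 0.001]
contact_force: [0.3, -0.4, -0.1]
opening: 0.65
```

jog_arm(
  commands="0 0 0 0 0 0;0 0 0 0 0 0;0 0 0 0 0 0;0 0 0 0 0 0;0 0 0 0 0 0",
  gripper=10,
)

```text
time: 22.6
eef_pos: [0.4466, 0.2469, 0.0141]
tcp_rot: [0.692, 0.722, 0.001, 0.001]
contact_force: [-0.6, -0.7, 7.0]
opening: 0.397
```

jog_arm(
  commands="0 0 0.05 0 0 0;0 0 0.1 0 0 0;0.03 0 0.16 0 0 0;0.06 -0.03 0.2 0 0 0.04;0.1 -0.08 0.2 0 0 0.04;0.13 -0.13 0.2 0 0 0.04;0.16 -0.18 0.2 0 0 0.04;0.163 -0.24 0.2 0 0 0.04;0.163 -0.3 0.2 0 0 0.04;0.163 -0.36 0.2 0 0 0.04;0.163 -0.42 0.2 0 0 0.04;0.163 -0.48 0.2 0 0 0.04;0.163 -0.53 0.2 0 0 0.04;0.163 -0.547 0.2 0 0 0.04;0.163 -0.547 0.2 0 0 0.04;0.163 -0.547 0.2 0 0 0.04",
)

```text
time: 24.6
eef_pos: [0.6083, -0.2988, 0.212]
tcp_rot: [0.677, 0.736, 0.0, -0.001]
contact_force: [-0.3, 1.1, -0.4]
opening: 0.396
```

```bash
python3 wm.py w9.png capacitor_a tray_capacitors;python3 tray.py tray_capacitors wrist 0.616 -0.208 4.5
```

```text
t 24.6 [ 0.6083 -0.2988  0.212 ] [ 6.77e-01  7.36e-01  2.00e-04 -6.00e-04]
capacitor_a 0.82 px [280. 291.  83. 121.] ctr [ 0.6074 -0.2992] wh [0.0338 0.0348] ang 10.5 top 0.2485 mean [ 0.6072 -0.2963] [109 105 101]
tray_capacitors 0.81 px [301.  90. 103. 179.] ctr [ 0.6153 -0.2078] wh [0.1021 0.169 ] ang 4.9 top 0.052 mean [ 0.6158 -0.1949] [101  87 126]
ang 4.0 x [-0.0462224   0.04822763] y [-0.08220019  0.0839378 ] width 0.09445002950529166 len 0.16613798306182537 centre off x 0.0010026111064255112 y from min 0.0002998145161004079 y from max 0.0014377975779257812
```

View pics/w9.png

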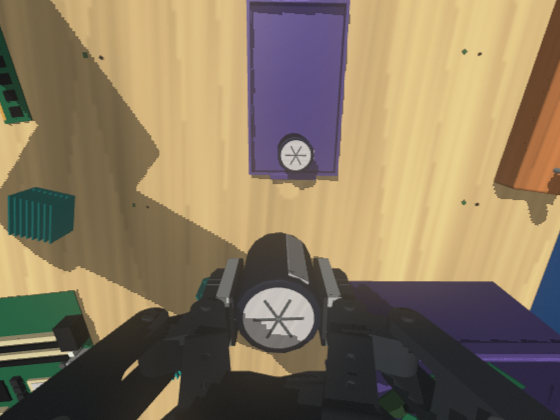

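jog_arm(
  commands="0.008 0.05 0 0 0 0;0.008 0.091 -0.03 0 0 0;0.008 0.091 -0.08 0 0 0;0.008 0.091 -0.13 0 0 0;0.008 0.091 -0.17 0 0 0;0.008 0.091 -0.19 0 0 0;0.008 0.091 -0.195 0 0 0;0.008 0.091 -0.195 0 0 0;0.008 0.091 -0.195 0 0 0",
)

```text
time: 26.02
eef_pos: [0.6175, -0.2103, 0.0193]
tcp_rot: [0.678, 0.735, 0.0, 0.002]
contact_force: [-0.3, -0.1, -1.0]
opening: 0.401
```

jog_arm(
  commands="0 0 0 0 0 0;0 0 0 0 0 0;0 0 0 0 0 0;0 0 0.02 0 0 0;0 0 0.08 0 0 0;0 0 0.14 0 0 0;0 0.05 0.2 0 0 0;0 0.11 0.2 0 0 0;0 0.17 0.2 0 0 0;-0.02 0.23 0.2 0 0 0;-0.04 0.29 0.2 0 0 0;-0.07 0.34 0.2 0 0 0;-0.09 0.39 0.2 0 0 0;-0.11 0.44 0.2 0 0 0;-0.13 0.49 0.2 0 0 0;-0.13 0.52 0.2 0 0 0;-0.13 0.52 0.2 0 0 0;-0.13 0.52 0.2 0 0 0",
  gripper=65,
)

```text
time: 28.28
eef_pos: [0.4863, 0.31, 0.2181]
tcp_rot: [0.678, 0.735, 0.0, 0.0]
contact_force: [0.4, -0.1, 0.2]
opening: 0.648
```

```bash
python3 wm.py w10.png capacitor_a
```

```text
t 28.275 [0.4863 0.31   0.2181] [6.775e-01 7.355e-01 3.000e-04 4.000e-04]
capacitor_a 0.9 px [285. 142.  32.  37.] ctr [0.4878 0.3587] wh [0.0337 0.034 ] ang 4.2 top 0.0511 mean [0.4873 0.359 ] [138 131 122]
capacitor_a 0.33 px [402. 295.  39.  48.] ctr [0.6468 0.1889] wh [0.0344 0.0431] ang 3.8 top 0.0429 mean [0.6451 0.1907] [54 45 41]
```

View pics/w10.png

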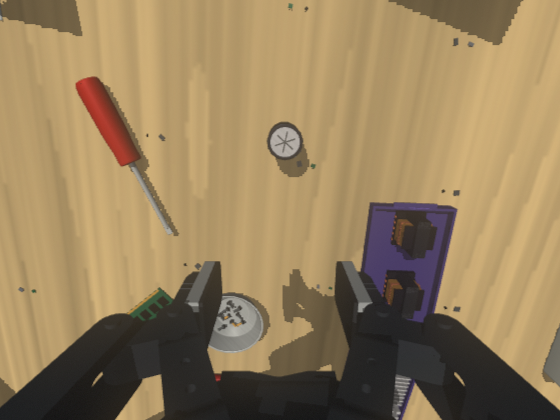

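The second capacitor is at px (285,142), with clear space round it.

jog_arm(
  commands="0.001 0.049 0 0 0 0;0.001 0.049 -0.05 0 0 0;0.001 0.049 -0.11 0 0 0;0.001 0.049 -0.16 0 0 0;0.001 0.049 -0.19 0 0 0;0.001 0.049 -0.204 0 0 0;0.001 0.049 -0.204 0 0 0;0.001 0.049 -0.204 0 0 0",
)

```text
time: 29.38
eef_pos: [0.4887, 0.3599, 0.0153]
tcp_rot: [0.678, 0.735, 0.002, 0.001]
contact_force: [1.7, 0.2, -0.1]
opening: 0.65
```

jog_arm(
  commands="0 0 0 0 0 0;0 0 0 0 0 0;0 0 0 0 0 0;0 0 0 0 0 0;0 0 0 0 0 0",
  gripper=10,
)

```text
time: 30.0
eef_pos: [0.4884, 0.3601, 0.0152]
tcp_rot: [0.677, 0.736, 0.001, 0.001]
contact_force: [-0.8, 0.0, 6.8]
opening: 0.398
```

jog_arm(
  commands="0 0 0.05 0 0 0;0 0 0.1 0 0 0;0.02 -0.03 0.15 0 0 0;0.05 -0.08 0.195 0 0 0;0.08 -0.13 0.195 0 0 0;0.1 -0.18 0.195 0 0 0;0.125 -0.23 0.195 0 0 0;0.125 -0.29 0.195 0 0 0;0.125 -0.35 0.195 0 0 0;0.125 -0.41 0.195 0 0 0;0.125 -0.46 0.195 0 0 0;0.125 -0.5 0.195 0 0 0;0.125 -0.522 0.195 0 0 0;0.125 -0.522 0.195 0 0 0;0.125 -0.522 0.195 0 0 0",
)

```text
time: 31.88
eef_pos: [0.6121, -0.1612, 0.208]
tcp_rot: [0.677, 0.736, 0.0, -0.001]
contact_force: [-0.1, 0.2, -1.0]
opening: 0.397
```

```bash
python3 wm.py w11.png capacitor_a; python3 - <<'E'
from h import *
c=snap('side','s11.png')
E
```

```text
t 31.875 [ 0.6121 -0.1612  0.208 ] [ 6.771e-01  7.359e-01  2.000e-04 -5.000e-04]
capacitor_a 0.85 px [278. 294.  85. 118.] ctr [ 0.6111 -0.1623] wh [0.0348 0.0341] ang 44.2 top 0.2434 mean [ 0.6111 -0.1597] [92 89 89]
capacitor_a 0.61 px [280. 225.  35.  27.] ctr [ 0.6158 -0.199 ] wh [0.0329 0.0122] ang 0.9 top 0.0532 mean [ 0.6158 -0.1979] [69 65 70]
```

View pics/w11.png

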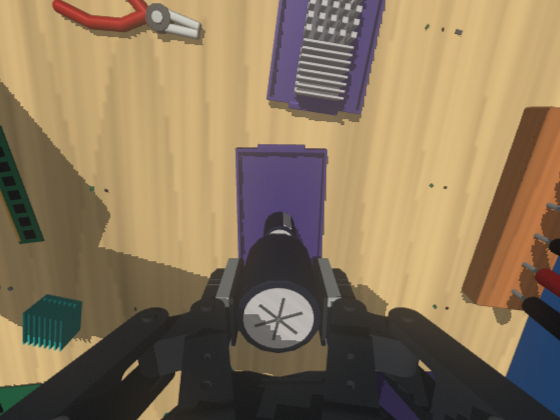

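View pics/s11.png

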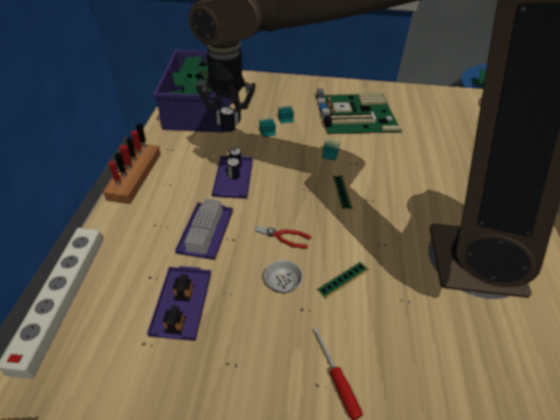

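jog_arm(
  commands="0.001 0 -0.06 0 0 0;0.001 0 -0.11 0 0 0;0.001 0 -0.15 0 0 0;0.001 0 -0.18 0 0 0;0.001 0 -0.189 0 0 0;0.001 0 -0.19 0 0 0;0.001 0 -0.19 0 0 0",
)

```text
time: 32.9
eef_pos: [0.6141, -0.1624, 0.0194]
tcp_rot: [0.677, 0.736, 0.0, 0.001]
contact_force: [0.7, -0.4, -0.6]
opening: 0.396
```

jog_arm(
  commands="0 0 0 0 0 0;0 0 0 0 0 0;0 0 0 0 0 0;0 0 0.02 0 0 0;0 0 0.08 0 0 0;0 0 0.14 0 0 0;-0.03 -0.03 0.2 0 0 0;-0.06 -0.08 0.2 0 0 0;-0.08 -0.13 0.2 0 0 0;-0.08 -0.15 0.25 0 0 0;-0.08 -0.15 0.25 0 0 0;-0.08 -0.15 0.25 0 0 0",
  gripper=65,
)

```text
time: 34.4
eef_pos: [0.5332, -0.3124, 0.2693]
tcp_rot: [0.678, 0.735, 0.0, 0.001]
contact_force: [-0.8, 0.1, 0.1]
opening: 0.65
```

```bash
python3 wm.py w12.png capacitor_a heatsink_a transformer; python3 - <<'E'
from h import *
c=snap('side','s12.png')
E
python3 meas.py
```

```text
t 34.4 [ 0.5332 -0.3124  0.2693] [6.776e-01 7.355e-01 1.000e-04 7.000e-04]
capacitor_a 0.66 px [362.  92.  43.  38.] ctr [ 0.6154 -0.2109] wh [0.034  0.0337] ang 14.2 top 0.054 mean [ 0.6148 -0.2109] [139 134 134]
capacitor_a 0.59 px [365.  47.  44.  46.] ctr [ 0.6122 -0.1645] wh [0.034  0.0338] ang 7.4 top 0.0539 mean [ 0.6116 -0.1646] [136 130 131]
heatsink_a 0.88 px [287. 269.  40.  42.] ctr [ 0.5522 -0.4412] wh [0.044  0.0446] ang 22.1 top 0.0401 mean [ 0.5507 -0.4401] [69 97 85]
heatsink_a 0.66 px [245. 320.  42.  50.] ctr [ 0.5029 -0.5262] wh [0.0447 0.0459] ang 20.7 top 0.04 mean [ 0.5023 -0.5249] [65 98 87]
heatsink_a 0.6 px [134. 196.  55.  46.] ctr [ 0.3504 -0.3525] wh [0.0443 0.0452] ang 81.4 top 0.0404 mean [ 0.3503 -0.3517] [57 83 74]
heatsink_a 0.64 px [255. 160.  16.  20.] ctr [ 0.6425 -0.0438] wh [0.044 0.041] ang 85.8 ztop 0.047 mean [ 0.6421 -0.0431] [144 131 126]
heatsink_a 0.63 px [238. 158.  20.  16.] ctr [0.6457 0.0064] wh [0.043 0.042] ang 85.0 ztop 0.047 mean [0.6437 0.0063] [139 127 121]
heatsink_a 0.56 px [436. 215.  24.  19.] ctr [ 0.5032 -0.5193] wh [0.044
[... 1255 characters left out ...]
 -0.2062] [138 126 121]
transformer 0.54 px [169. 157.  20.  17.] ctr [0.6496 0.1897] wh [0.041 0.035] ang 89.8 ztop 0.047 mean [0.6492 0.1896] [85 69 60]
tray_heatsinks 0.88 px [239. 158.  66.  41.] ctr [0.6473 0.0083] wh [0.177 0.098] ang 86.1 ztop 0.043 mean [0.6471 0.011 ] [114  96 111]
tray_capacitors 0.8 px [317. 170.  64.  41.] ctr [ 0.6184 -0.2018] wh [0.097 0.175] ang 4.3 ztop 0.053 mean [ 0.6179 -0.2   ] [105  86 108]
tray_transformers 0.68 px [159. 156.  67.  40.] ctr [0.6488 0.2158] wh [0.104 0.177] ang 4.7 ztop 0.041 mean [0.648  0.2123] [104  84 101]
screw_bowl 0.34 px [167. 157.  24.  15.] ctr [0.6496 0.1897] wh [0.041 0.035] ang 89.8 ztop 0.047 mean [0.6492 0.1896] [85 69 61]
```

View pics/w12.png

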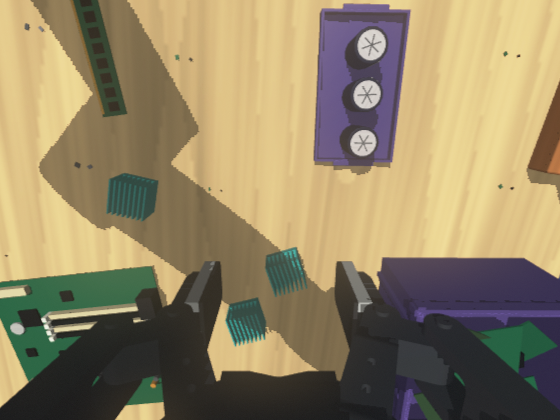

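View pics/s12.png

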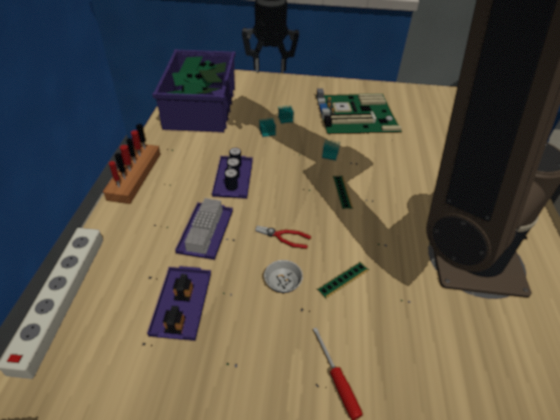

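```bash
python3 -c "
from plant import ctrl; print(ctrl.sign_off())"
```

```text
the job is handed in; nothing more can be done
None
```

All five parts are sorted and the job is handed in at about 35 s of the 128 s allowed. The plate-fin and pin-fin heatsinks, both capacitors and the transformer each stand upright in their own tray next to the sample.

- **Heights:** the final tops match parts standing on the tray's 3 mm floor. The wrist camera read 54 mm for both capacitors and 43 mm for the transformer and plate-fin heatsink. The top camera, which reads about 4 mm high, read 47 mm for both heatsinks, so about 43 mm.
- **Position:** all part centres are well inside the walls, with several millimetres between neighbours. The gripper is open and well clear.
- **Bowl and look-alikes:** the steel bowl sits at the same spot in the side view as at the start. The turquoise look-alikes were left alone.

**Odd readings:** the last network search reported the bowl at the transformer with low confidence (0.34). I took this as a false detection, because the side picture shows the bowl in place. Each time the gripper closed on a part I saw about 7 N vertically, far below the limits.

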